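# Part the nested reducing sleeves and stand them in their blocks

### The job

Three steel reducing sleeves have been put away stuck one inside the other, all in the plywood block of the large one. Pull them apart and stand the small sleeve upright in the recess of the small block and the middle one upright in the recess of the middle block; the large sleeve is to be left standing in its own large block.

Things in the scene. Friction and masses are not known exactly. Their poses are not given: they have to be found in the camera images.
- small_mid (a point): centre (half-way up) of the small steel sleeve: a plain upright cylinder, 36 mm in diameter, 65 mm tall, 0.15 kg, with an open bore at the top (26 mm wide, 25 mm deep) and a flat foot; its z axis points up along the sleeve. At the start it sits 30 mm deep in the middle sleeve, so 35 mm of it stand out above the rim of that sleeve; 2 mm of play all round, held by sprung balls in the bore: it comes out straight up with a few newtons more than its weight
- medium_mid (a point): centre (half-way up) of the middle steel sleeve: a plain upright cylinder, 58 mm in diameter, 74 mm tall, about 0.35 kg, z axis up along the sleeve, its bore 40 mm wide and 30 mm deep. At the start it sits 40 mm deep in the large sleeve, so 34 mm of it stand out above the large rim; 2 mm of play all round, held by sprung balls: it comes out straight up with a few newtons more than its weight
- large_mid (a point): centre (half-way up) of the large steel sleeve: an upright cylinder, 90 mm in diameter, 45 mm tall, 1.1 kg, z axis up, its bore 62 mm wide and 40 mm deep; it stands loose in the recess of the large block and stays there
- block_small_hole0 (a point): centre of the mouth of the round recess in the small block: a fixed square block of plywood, 80 mm wide, 20 mm tall, lying on the bench; recess 56 mm wide, 10 mm deep, its mouth level with the block's top; z axis up
- block_medium_hole0 (a point): centre of the mouth of the round recess in the middle block: a fixed square block of plywood, 104 mm wide, 20 mm tall; recess 80 mm wide, 10 mm deep; z axis up
- block_large_hole0 (a point): centre of the mouth of the round recess in the large block: a fixed square block of plywood, 130 mm wide, 20 mm tall; recess 110 mm wide, 10 mm deep; z axis up; the nest of sleeves stands in it at the start

How it is judged:
At the end, for the whole second after the job is handed in: each of the three sleeves stands upright (within 10 degrees, right way up) on the floor of the recess of the block of its own size (within 5 mm of full depth, anywhere inside the recess: centres within 15 mm), the nest parted, and the robot has let go (horizontal distance between small_mid and block_small_hole0 below 0.015 m and z of small_mid in the frame of block_small_hole0 below 0.0275 m and angle between each of small_mid, medium_mid, large_mid's own z axis and vertical below 0.17 rad and horizontal distance between medium_mid and block_medium_hole0 below 0.015 m and z of medium_mid in the frame of block_medium_hole0 below 0.032 m and horizontal distance between large_mid and block_large_hole0 below 0.015 m and z of large_mid in the frame of block_large_hole0 below 0.0175 m); the robot touches nothing.
It also fails if it takes over 58 s, if anything falls off the work surface, if the arm or the gripper's body presses on something with over 40 N, if the wrist force passes 120 N, or if a joint passes its speed limit or range.

### The arm

A 6-joint arm with a two-finger parallel gripper is mounted at the origin on a cart in front of the work surface, level with it; the furniture and walls round the work are solid. World frame = base frame: x ahead of the robot, y to its left, z up, the work surface at z = 0. Lengths are in m, angles in rad, forces in N, time in s.
With the tool pointing down it reaches from about 0.225 to 0.875 m from the base axis. Payload 3.4 kg.
Tool frame: the origin (TCP) lies midway between the tips of the shut fingers; the grasp point (between the pads) lies 19 mm behind it (manip.grasp_offset is the distance from the TCP to the grasp point, in m); x points along the fingers, y is the direction in which the jaws open and shut, and the axes are right-handed (so a half turn about x gives the same grasp; the last joint's range is limited). The gripper opens to 85 mm and grips with 20 to 120 N. Pads are 22 mm wide; open, the fingers measure 114 mm over their backs; the gripper's body (76 mm by 85 mm) begins 54 mm behind the grasp point. The pads swing forward as they close: fully open they stand 13 mm farther back than shut.
Start: joints at [1.007, 0.276, 1.505, -0, 1.361, -0.121], TCP at [0.246, 0.52, 0.197] pointing down, gripper open.
Joint ranges: [-2.89, 2.89], [-0.75, 2.08], [0.22, 2.7], [-1.18, 4.32], [0.11, 2.71], [-2.7, 2.7]. Speed limits (rad/s): [2.57, 2.57, 3.14, 3.14, 3.14, 3.14].

### API

Orientations are given as a unit quaternion [w, x, y, z].
In Python, from rig import manip gives the robot as it stands.
- The arm moves only by the shell command python3 -m creep 'ROWS' [OPENING] [FORCE]. ROWS is a JSON object of lists of equal length, an entry for each row: "delta_pos": the shift along the tool's x, y, z in cm, a list of three; "dr": the turn, a rotation vector about the tool's x, y, z in rad, a list of three. In form: {"delta_pos": [[dx, dy, dz], ...], "dr": [[rx, ry, rz], ...]}. A call has 1 to 10 rows; each row is the pose to reach, as a shift and turn from the pose commanded when the call began, along the tool's axes at that moment; what a row does not reach only later rows make up. A row lasts 1/10 s, in which the tool goes at most 50 mm and 8.59 degrees, less where a joint would pass 70% of its speed; a pose out of reach is approached as far as the arm can. A call with a gripper value outside its range is refused whole. OPENING is the opening, from -1 (shut) to 1 (fully open), set as the call begins (- or left out, the last holds). The fingers move at their own pace and stop on an object; FORCE is the grip in N (left out, the last holds). Time passes only in rows, so rows that repeat a pose let the fingers close. It gives the time, the measured TCP pose, the force and the opening at its end, in the units of the state.
- manip.get_state(): the state, without advancing time (a new reading comes with each control period).
- manip.get_image(name): name is "scene" or "top" or "wrist"; returns a dict with "pixels" (384x512x3 uint8, blue, green, red), "depth" (384x512 float32, m along the optical axis (not along the pixel's ray), 0 where there is no reading), "intrinsics" (3x3 intrinsics, pixels), "rvec" (rotation vector, rad) and "tvec" (3), from world to camera coordinates, as OpenCV has them. Camera axes: x right, y down, z forward; pixel columns grow to the right and rows downward; lengths in m; the calibration is good to about 2 mm. The wrist camera is an equidistant fisheye: a pixel r from the principal point sees the ray r / f radians off the axis. A picture is of the moment at which its call begins.
- manip.sign_off(): hands the job in, once; it reports no verdict.
The state is a dict: "clock": time; "qpos": joint angles; "qd": joint speeds; "effort": joint torques, N m; "position": TCP position; "ee_rot": TCP orientation; "contact_force": force on the tool from outside, world axes, zero at the start; "moment": the same for the moment, N m; "width": finger opening in m.
Only numpy, scipy, OpenCV 4.12 (cv2) and the standard library are available. Lean on these libraries where they do the work, as an engineer would, in place of code of your own. Each camera call takes 0.05 s, during which the arm holds its last target. There are 200 camera calls.

## Working session

There is one attempt and no reset: what is moved stays moved. The work goes in short steps, Python scripts to look and compute and a shell command to move; the robot and the scene stay as the last step left them, time stands still between calls to the robot, and variables do not carry over. Pictures are saved under pics/ and viewed, about 8 in all and at most 12, crops included, and the job is handed in when it is done.

```bash
mkdir -p pics; cat > h.py <<'E'
import numpy as np, cv2
from rig import manip
def cloud(im):
    d=im["depth"];K=np.array(im["intrinsics"]);R=cv2.Rodrigues(np.array(im["rvec"],float))[0];t=np.array(im["tvec"],float).ravel()
    v,u=np.indices(d.shape)
    c=np.stack([(u-K[0,2])/K[0,0]*d,(v-K[1,2])/K[1,1]*d,d],-1)
    P=(c-t)@R
    P[d==0]=np.nan
    return P
E
python3 - <<'E'
from h import *
s=manip.get_state();print(s)
for n in("top","scene"):
    im=manip.get_image(n);cv2.imwrite(f"pics/{n}0.png",im["pixels"]);np.savez(f"{n}0.npz",**im)
    print(n,im["intrinsics"],im["rvec"],im["tvec"])
E
```

```text
{'clock': 0.0, 'qpos': array([ 1.00699681e+00,  2.76565069e-01,  1.50612417e+00,  3.69968144e-05,
        1.36069010e+00, -1.20999951e-01]), 'qd': array([-0.00165278, -0.00124237, -0.00041929,  0.0009103 , -0.00036569,
       -0.00108518]), 'effort': array([-1.30938904e-03, -4.16787279e+01, -2.45805860e+01, -2.38724979e-04,
        1.11536868e-02, -8.03194524e-06]), 'position': array([0.24604832, 0.51905177, 0.1956604 ]), 'ee_rot': array([ 0.68962201,  0.15468932,  0.69007028, -0.15587077]), 'contact_force': array([-0.2103997 , -0.26211046,  0.22047032]), 'moment': array([-0.06570274, -0.04304435, -0.01782253]), 'width': 0.08545361135649737}
top [[422.47532163   0.         252.21400118]
 [  0.         422.47532163 193.2382989 ]
 [  0.           0.           1.        ]] [ 2.16718366 -2.13134118  0.13306639] [-0.00559956  0.55476488  1.19734283]
scene [[447.22011883   0.         252.72998613]
 [  0.         447.22011883 193.75929623]
 [  0.           0.           1.        ]] [ 2.30039937 -0.7491755   0.30104261] [-0.42914716  0.31781506  0.93525884]
```

View pics/top0.png

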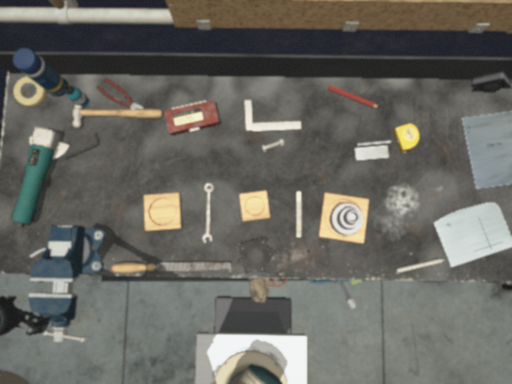

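View pics/scene0.png

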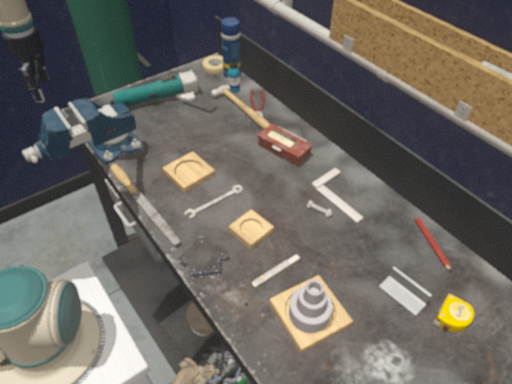

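The top picture shows the middle block at about (162,212), the small one at (255,206) and the nest in the large block at (345,218). The scene picture agrees with this. Next I measure these positions with depth.

```bash
python3 - <<'E'
from h import *
for n in("top","scene"):
    im=dict(np.load(f"{n}0.npz"));P=cloud(im);hsv=cv2.cvtColor(im["pixels"],cv2.COLOR_BGR2HSV)
    m=(hsv[...,1]>70)&(hsv[...,0]>8)&(hsv[...,0]<28)&(P[...,2]>.008)&(P[...,2]<.032)
    k,l,st,c=cv2.connectedComponentsWithStats(m.astype(np.uint8))
    for i in range(1,k):
        if st[i,4]>150:
            q=P[l==i];top=q[q[:,2]>np.median(q[:,2])-.004];r=cv2.minAreaRect((top[:,:2]*1000).astype(np.float32))
            print(n,c[i].round(),st[i,4],"rect mm",np.round(r[0],1),np.round(r[1],1),round(r[2],1),"z",np.median(q[:,2]).round(4))
    # nest: by height
    blk=np.abs(P[...,1]+.26)<.15 if 0 else np.ones(P.shape[:2],bool)
    box={"top":(315,375,185,250),"scene":(270,355,260,350)}[n]
    q=P[box[2]:box[3],box[0]:box[1]].reshape(-1,3)
    print(np.histogram(q[:,2],bins=np.arange(-.01,.17,.01)))
    for lo,hi in((.045,.065),(.08,.1),(.115,.15)):
        s=q[(q[:,2]>lo)&(q[:,2]<hi)]
        if len(s)>5:
            (x,y),rr=cv2.minEnclosingCircle((s[:,:2]*1000).astype(np.float32));print(n,lo,len(s),round(x,1),round(y,1),round(rr,1),"z",np.median(s[:,2]),np.max(s[:,2]))
im=np.load("top0.npz")["pixels"];sc=np.load("scene0.npz")["pixels"]
a=cv2.resize(im[180:260,130:390],None,fx=3,fy=3,interpolation=3);cv2.imwrite("pics/crop1.png",a)
E
```

```text
top [30. 94.] 402 rect mm [857.3 697. ] [92.8 74.6] 55.6 z 0.0244
top [124. 113.] 555 rect mm [795.  406.8] [ 25.8 244.9] 1.8 z 0.023
top [404. 139.] 261 rect mm [ 734.  -457.2] [73.4 57.2] 18.9 z 0.0293
top [254. 206.] 673 rect mm [520.3  -3.6] [80.  80.1] 8.1 z 0.0185
top [162. 212.] 1151 rect mm [498.9 268.9] [104.2 104.9] 5.0 z 0.0173
top [341. 217.] 1082 rect mm [ 489.4 -266.2] [131.5 130.4] 82.6 z 0.0192
top [132. 267.] 339 rect mm [334.4 345.6] [ 25.9 120.7] 1.0 z 0.025
(array([ 971, 1049,  607,  452,   25,   39,  356,   24,   29,  122,   86,
         32,   27,   63,    1,    0,    0]), array([-0.01,  0.  ,  0.01,  0.02,  0.03,  0.04,  0.05,  0.06,  0.07,
        0.08,  0.09,  0.1 ,  0.11,  0.12,  0.13,  0.14,  0.15,  0.16]))
top 0.045 402 484.0 -269.4 45.5 z 0.05496905440366237 0.06471948063065747
top 0.08 208 483.7 -269.0 29.2 z 0.08930150319283651 0.09995595986506624
top 0.115 83 484.2 -268.9 18.0 z 0.12240552448687642 0.13009307499362213
scene [212.  66.] 182 rect mm [856.  693.4] [92.8 69.2] 60.3 z 0.0242
scene [247. 110.] 365 rect mm [799.3 406.4] [241.3  25. ] 88.4 z 0.
[... 151 characters left out ...]
ne [250. 228.] 895 rect mm [521.5  -3.6] [82.5 83.7] 8.8 z 0.0186
scene [309. 318.] 1659 rect mm [ 490.5 -266.7] [132.4 132.3] 82.2 z 0.0197
scene [450. 318.] 397 rect mm [ 734.8 -461.5] [74.6 62.5] 18.5 z 0.0295
(array([1582, 2683,  941,  830,   91,  114,  581,   64,   81,  238,  132,
         81,   81,  126,    0,    0,    0]), array([-0.01,  0.  ,  0.01,  0.02,  0.03,  0.04,  0.05,  0.06,  0.07,
        0.08,  0.09,  0.1 ,  0.11,  0.12,  0.13,  0.14,  0.15,  0.16]))
scene 0.045 681 485.3 -270.4 45.5 z 0.05499041808469572 0.06497747619257509
scene 0.08 370 485.0 -270.7 29.7 z 0.08916862130852182 0.09993370742122908
scene 0.115 170 484.7 -270.3 18.3 z 0.12290559556846031 0.12685585176796135
```

View pics/crop1.png

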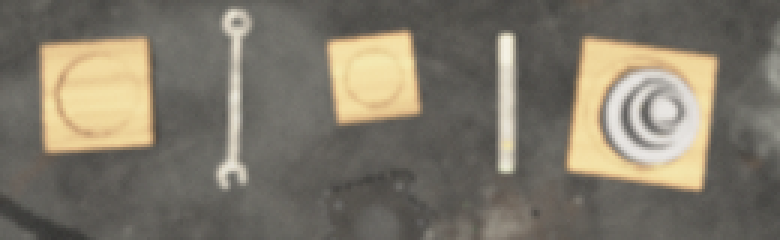

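```bash
cat >> h.py <<'E'
from scipy.spatial.transform import Rotation as Ro
def plan(p, show=True):
    s=manip.get_state();q=s["ee_rot"];R=Ro.from_quat([q[1],q[2],q[3],q[0]])
    print("t",round(s["clock"],2),"pos",s["position"].round(4),"w",round(s["width"],4),"F",s["contact_force"].round(1))
    print("delta cm",(100*R.inv().apply(np.array(p)-s["position"])).round(2))
    return R,s
E
python3 - <<'E'
from h import *
R,s=plan([.2460,.519,.30]);print(R.as_matrix().round(3))
plan([.4845,-.2697,.30])
P=cloud(dict(np.load("scene0.npz")));Q=cloud(dict(np.load("top0.npz")))
for X in(P,Q):
    m=(X[...,0]>.1)&(X[...,0]<.9)&(abs(X[...,1])<.4)
    print(np.nanmax(X[...,2][m]))
    m=(X[...,0]>.1)&(X[...,0]<.5)&(X[...,1]>.3)&(X[...,1]<.65)&(X[...,2]>.05)
    q=X[m];print(np.percentile(q,[0,50,100],axis=0).round(3))
E
```

```text
t 0.1 pos [0.2461 0.5191 0.1957] w 0.0852 F [ 0.3  0.3 -0.8]
delta cm [-1.043e+01 -3.000e-02 -1.000e-02]
[[-0.001  0.429  0.904]
 [-0.001  0.904 -0.429]
 [-1.    -0.002 -0.   ]]
t 0.1 pos [0.2461 0.5191 0.1957] w 0.0852 F [ 0.3  0.3 -0.8]
delta cm [-10.34 -61.07  55.34]
0.14477595782002645
[[0.138 0.427 0.05 ]
 [0.256 0.489 0.15 ]
 [0.498 0.65  0.49 ]]
0.6429966102533718
[[0.138 0.326 0.05 ]
 [0.268 0.496 0.148]
 [0.5   0.65  0.643]]
```

```bash
python3 -m creep '{"delta_pos":[[-5,0,0],[-10.3,0,0],[-10.3,-3.7,3.4],[-10.3,-7.4,6.7],[-10.3,-11.1,10],[-10.3,-14.8,13.4],[-10.3,-18.5,16.8],[-10.3,-22.2,20.1],[-10.3,-25.9,23.5],[-10.3,-29.6,26.8]],"dr":[[0,0,0],[0,0,0],[0,0,0],[0,0,0],[0,0,0],[0,0,0],[0,0,0],[0,0,0],[0,0,0],[0,0,0]]}' 1 60
python3 - <<'E'
from h import *
plan([.4845,-.2697,.20])
E
```

```text
clock: 1.1
position: [0.3616, 0.1354, 0.2994]
ee_rot: [0.69, 0.155, 0.69, -0.155]
contact_force: [1.7, -0.5, 0.2]
width: 0.0854
t 1.1 pos [0.3616 0.1354 0.2994] w 0.0854 F [ 1.7 -0.5  0.2]
delta cm [  9.94 -31.35  28.44]
```

```bash
python3 -m creep '{"delta_pos":[[0,-3.7,3.4],[0,-7.4,6.8],[0,-11.1,10.1],[0,-14.8,13.5],[0,-18.5,16.9],[0,-22.2,20.2],[0,-25.9,23.6],[3,-29,26.4],[7,-31.35,28.45],[10,-31.35,28.45]],"dr":[[0,0,0],[0,0,0],[0,0,0],[0,0,0],[0,0,0],[0,0,0],[0,0,0],[0,0,0],[0,0,0],[0,0,0]]}'
python3 -m creep '{"delta_pos":[[0,0,0],[0,0,0]],"dr":[[0,0,0],[0,0,0]]}'
python3 - <<'E'
from h import *
plan([.4845,-.2697,.095])
E
```

```text
clock: 2.1
position: [0.4849, -0.2719, 0.1966]
ee_rot: [0.689, 0.156, 0.69, -0.157]
contact_force: [-0.8, -0.3, -0.8]
width: 0.0852
clock: 2.3
position: [0.4842, -0.2675, 0.1995]
ee_rot: [0.689, 0.156, 0.69, -0.155]
contact_force: [0.1, 0.7, 0.7]
width: 0.0853
t 2.3 pos [ 0.4842 -0.2675  0.1995] w 0.0853 F [0.1 0.7 0.7]
delta cm [10.44 -0.19  0.14]
```

```bash
python3 -m creep '{"delta_pos":[[3,-0.1,0.1],[6,-0.1,0.1],[8,-0.1,0.1],[8,-0.1,0.1],[8,-0.1,0.1]],"dr":[[0,0,0],[0,0,0],[0,0,0],[0,0,0],[0,0,0]]}'
python3 - <<'E'
from h import *
plan([.4845,-.2697,.092])
for n in("wrist",):
    im=manip.get_image(n);cv2.imwrite("pics/w1.png",im["pixels"])
plan([.4845,-.2697,.092])
E
```

```text
clock: 2.8
position: [0.4863, -0.2695, 0.1218]
ee_rot: [0.691, 0.154, 0.689, -0.155]
contact_force: [-0.4, -0.3, -0.5]
width: 0.0851
t 2.8 pos [ 0.4863 -0.2695  0.1218] w 0.0851 F [-0.4 -0.3 -0.5]
delta cm [ 2.98 -0.1  -0.17]
t 2.85 pos [ 0.4866 -0.2698  0.1221] w 0.0852 F [ 0.4 -0.7  0.7]
delta cm [ 3.01 -0.08 -0.21]
```

View pics/w1.png

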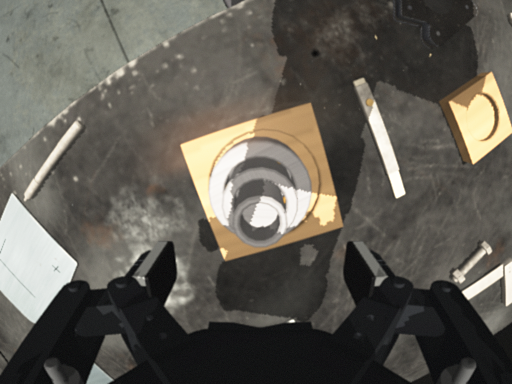

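The wrist view shows the small sleeve's top at about (260,220), midway between the jaws at (155,270) and (365,270), so it is aligned. I descend and close.

```bash
python3 -m creep '{"delta_pos":[[1.5,-0.1,-0.2],[3,-0.1,-0.2],[3,-0.1,-0.2],[3,-0.1,-0.2]],"dr":[[0,0,0],[0,0,0],[0,0,0],[0,0,0]]}'
python3 -m creep '{"delta_pos":[[0,0,0],[0,0,0],[0,0,0],[0,0,0],[0,0,0],[0,0,0],[0,0,0],[0,0,0]],"dr":[[0,0,0],[0,0,0],[0,0,0],[0,0,0],[0,0,0],[0,0,0],[0,0,0],[0,0,0]]}' -1 60
```

```text
clock: 3.25
position: [0.4837, -0.2698, 0.0912]
ee_rot: [0.691, 0.155, 0.689, -0.156]
contact_force: [0.3, -0.2, -0.2]
width: 0.0856
clock: 4.05
position: [0.4827, -0.2692, 0.0894]
ee_rot: [0.69, 0.155, 0.69, -0.155]
contact_force: [0.4, -0.9, 0.1]
width: -0.0001
```

```bash
python3 - <<'E'
from h import *
a=manip.get_image("wrist")["pixels"];im=manip.get_image("scene");b=im["pixels"]
np.savez("s1.npz",**im)
b=cv2.resize(b[200:360,220:400],(432,384),interpolation=3)
cv2.imwrite("pics/w2.png",cv2.resize(np.hstack([a[:,60:428],b]),None,fx=.99,fy=.99))
print(manip.get_state()["width"],manip.get_state()["position"])
E
```

```text
-6.0468340132306866e-05 [ 0.48267829 -0.26921926  0.08943349]
```

View pics/w2.png

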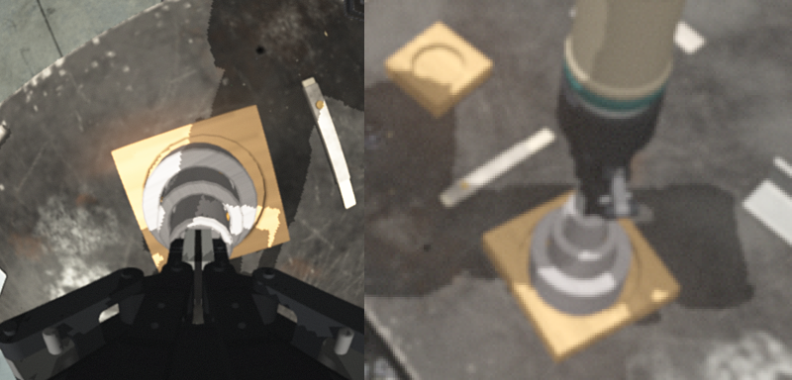

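The wrist crop has the shut fingers at about (200,245), beside or above the sleeve's top at (200,230), and the scene crop has them at its upper right. So the grasp missed. I'll measure the fingers' real position in the scene and top depth.

```bash
python3 - <<'E'
from h import *
top=manip.get_image("top");np.savez("t1.npz",**top)
for n,im in(("scene",dict(np.load("s1.npz"))),("top",top)):
    P=cloud(im);m=(np.hypot(P[...,0]-.485,P[...,1]+.27)<.09)&(P[...,2]>.05)
    q=P[m];g=im["pixels"][m].mean(1)
    print(n)
    for z in np.arange(.05,.26,.01):
        for nm,k in(("dark",g<75),("light",g>=75)):
            s=q[k&(q[:,2]>z)&(q[:,2]<=z+.01)]
            if len(s)>3: print(round(z,2),nm,len(s),"x",s[:,0].min().round(3),s[:,0].max().round(3),"y",s[:,1].min().round(3),s[:,1].max().round(3))
b=np.load("s1.npz")["pixels"][225:345,255:375]
cv2.imwrite("pics/s1.png",cv2.resize(b,(600,600),interpolation=cv2.INTER_CUBIC))
q=manip.get_state()["qpos"];print(q.round(4))
w=manip.get_image("wrist");R=cv2.Rodrigues(np.array(w["rvec"],float))[0];print("wristcam",(-R.T@np.ravel(w["tvec"])).round(3),R[2].round(3))
E
```

```text
scene
0.05 light 584 x 0.44 0.53 y -0.315 -0.225
0.06 light 63 x 0.456 0.501 y -0.299 -0.251
0.07 light 75 x 0.456 0.504 y -0.299 -0.251
0.08 light 224 x 0.456 0.512 y -0.299 -0.241
0.09 light 125 x 0.457 0.51 y -0.299 -0.243
0.1 light 47 x 0.468 0.493 y -0.288 -0.256
0.11 light 47 x 0.467 0.491 y -0.288 -0.259
0.12 light 67 x 0.467 0.487 y -0.288 -0.254
0.13 light 20 x 0.47 0.478 y -0.282 -0.262
0.14 light 16 x 0.47 0.475 y -0.275 -0.26
0.15 light 10 x 0.47 0.476 y -0.273 -0.26
0.16 dark 5 x 0.469 0.475 y -0.279 -0.259
0.16 light 10 x 0.467 0.478 y -0.275 -0.253
0.17 dark 52 x 0.458 0.485 y -0.295 -0.237
0.17 light 7 x 0.466 0.484 y -0.29 -0.24
0.18 dark 35 x 0.455 0.478 y -0.302 -0.26
0.19 dark 37 x 0.453 0.474 y -0.305 -0.252
0.19 light 4 x 0.45 0.47 y -0.311 -0.259
0.2 dark 37 x 0.449 0.473 y -0.31 -0.251
0.2 light 8 x 0.447 0.473 y -0.318 -0.304
0.21 dark 36 x 0.447 0.471 y -0.324 -0.276
0.21 light 103 x 0.446 0.475 y -0.33 -0.303
0.22 dark 40 x 0.457 0.465 y -0.305 -0.269
0.22 light 56 x 0.451 0.47 y -0.323 -0.304
0.23 dark 51 x 0.456 0.475 y -0.311 -0.273
0.23 light 28 x 0.46 
[... 481 characters left out ...]
.483 y -0.261 -0.253
0.17 dark 6 x 0.482 0.492 y -0.249 -0.237
0.18 dark 8 x 0.483 0.489 y -0.246 -0.234
0.19 dark 6 x 0.485 0.492 y -0.236 -0.233
0.19 light 7 x 0.451 0.492 y -0.306 -0.22
0.2 light 10 x 0.45 0.519 y -0.307 -0.215
0.21 dark 20 x 0.445 0.5 y -0.317 -0.213
0.21 light 55 x 0.445 0.518 y -0.324 -0.209
0.22 dark 6 x 0.485 0.515 y -0.237 -0.218
0.22 light 29 x 0.454 0.512 y -0.317 -0.215
0.23 dark 12 x 0.486 0.506 y -0.238 -0.229
0.23 light 5 x 0.499 0.506 y -0.237 -0.232
0.24 dark 9 x 0.488 0.505 y -0.239 -0.23
0.25 dark 10 x 0.482 0.503 y -0.239 -0.232
[-6.3480e-01  3.2420e-01  1.7178e+00  1.0000e-04  1.0997e+00 -1.7628e+00]
wristcam [ 0.418 -0.238  0.268] [ 0.25  -0.118 -0.961]
```

View pics/s1.png

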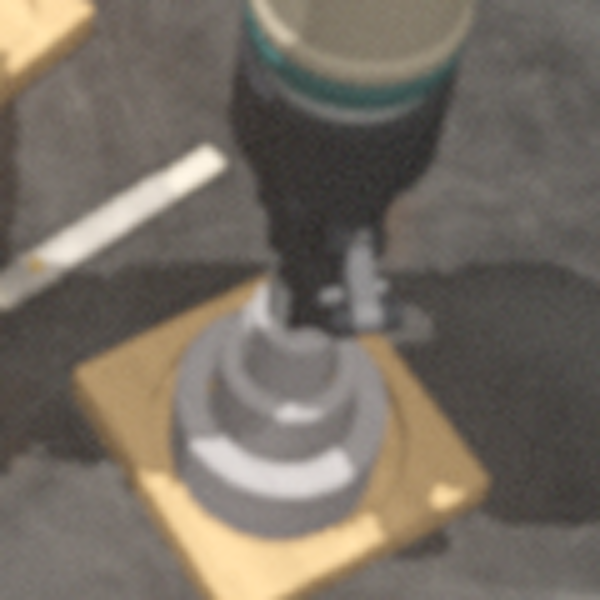

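Depth shows the nest unmoved. The gripper body seems to sit about 40 mm higher than the reported TCP implies. I'll check by projecting points into an enlarged wrist picture.

```bash
cat >> h.py <<'E'
def wproj(w,p):
    c,_=cv2.fisheye.projectPoints(np.array(p,float).reshape(-1,1,3),np.array(w["rvec"],float).reshape(3,1),np.array(w["tvec"],float).reshape(3,1),np.array(w["intrinsics"],float),np.zeros(4))
    return c.reshape(-1,2)
E
python3 - <<'E'
from h import *
w=manip.get_image("wrist");s=manip.get_state();p=s["position"]
a=w["pixels"][160:340,160:370];a=cv2.resize(a,None,fx=3.3,fy=3.3,interpolation=3)
pts=[p,[.4845,-.2697,.124],p+[0,0,.02],p+[0,0,.04],p+[0,0,.06]]
for x,c in zip(pts,[(0,0,255),(0,255,0),(255,255,0),(255,0,255),(255,0,0)]):
    u=wproj(w,x)[0];print(u.round(1));cv2.circle(a,tuple(int(v) for v in (u-[160,160])*3.3),4,c,-1)
cv2.imwrite("pics/w3.png",a)
d=w["depth"];print("depth col262",[(v,round(float(d[v,262]),3)) for v in range(200,300,6)])
R=cv2.Rodrigues(np.array(w["rvec"],float))[0];C=-R.T@np.ravel(w["tvec"]);print(C,[round(float((R@(np.array(x)-C))[2]),3) for x in pts])
E
```

```text
[258.8 224.9]
[259.3 251.9]
[258.8 237.7]
[258.7 253.5]
[258.5 273.3]
depth col262 [(200, 0.184), (206, 0.173), (212, 0.164), (218, 0.155), (224, 0.153), (230, 0.18), (236, 0.145), (242, 0.138), (248, 0.13), (254, 0.125), (260, 0.12), (266, 0.119), (272, 0.119), (278, 0.119), (284, 0.12), (290, 0.122), (296, 0.122)]
[ 0.41819904 -0.23806742  0.26759257] [0.191, 0.158, 0.172, 0.153, 0.133]
```

View pics/w3.png

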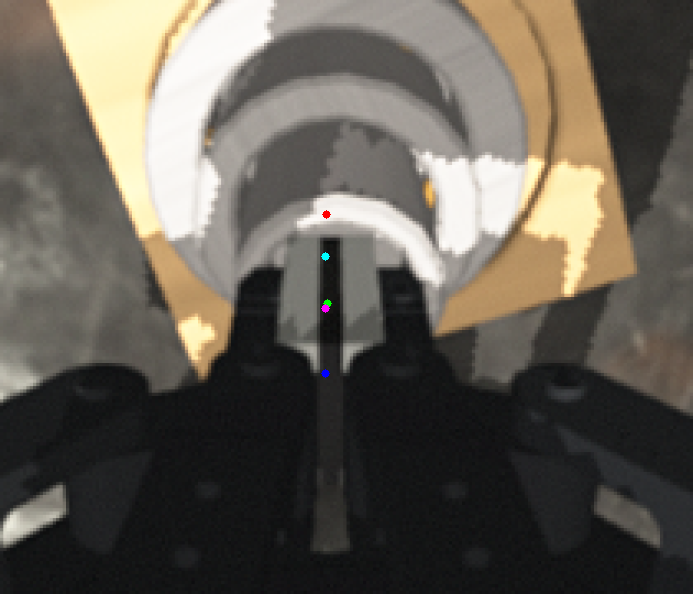

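```bash
python3 - <<'E'
from h import *
w=manip.get_image("wrist");s=manip.get_state();p=s["position"];print(p)
K=np.array(w["intrinsics"]);R=cv2.Rodrigues(np.array(w["rvec"],float))[0];t=np.ravel(w["tvec"]);d=w["depth"]
qq=s["ee_rot"];T=Ro.from_quat([qq[1],qq[2],qq[3],qq[0]])
def un(u,v):
    q=cv2.fisheye.undistortPoints(np.array([[[u,v]]],float),K,np.zeros(4))[0,0]
    return R.T@(np.r_[q,1]*d[v,u]-t)
for v in range(212,300,4):
    for u in(250,259,270):
        x=un(u,v);print(u,v,x.round(4),"tool",(1000*T.inv().apply(x-p)).round(0),end=" | ")
    print()
E
```

```text
[ 0.48269403 -0.26924658  0.08946287]
250 212 [ 0.4661 -0.2668  0.1099] tool [-20.  -5. -16.] | 259 212 [ 0.4675 -0.2618  0.1124] tool [-23.   0. -17.] | 270 212 [ 0.4708 -0.2566  0.1102] tool [-21.   6. -16.] | 
250 216 [ 0.4661 -0.2666  0.1166] tool [-27.  -5. -16.] | 259 216 [ 0.4672 -0.2617  0.1197] tool [-30.   0. -17.] | 270 216 [ 0.4706 -0.2567  0.1171] tool [-28.   6. -16.] | 
250 220 [ 0.4664 -0.2665  0.122 ] tool [-33.  -5. -16.] | 259 220 [ 0.4677 -0.2619  0.1242] tool [-35.   0. -17.] | 270 220 [ 0.4703 -0.2568  0.1237] tool [-34.   6. -17.] | 
250 224 [ 0.4675 -0.2669  0.1248] tool [-35.  -4. -15.] | 259 224 [ 0.4699 -0.2629  0.1237] tool [-34.   0. -14.] | 270 224 [ 0.4716 -0.2575  0.1255] tool [-36.   6. -15.] | 
250 228 [ 0.4693 -0.2678  0.1252] tool [-36.  -4. -13.] | 259 228 [ 0.481  -0.2683  0.0994] tool [-10.   0.  -2.] | 270 228 [ 0.4742 -0.2586  0.1241] tool [-35.   6. -12.] | 
250 232 [ 0.4698 -0.2679  0.1295] tool [-40.  -4. -12.] | 259 232 [ 0.4714 -0.2636  0.1303] tool [-41.   0. -13.] | 270 232 [ 0.4737 -0.2586  0.1304] tool [-41.   6. -13.] | 
250 236 [ 0.
[... 2086 characters left out ...]
 
250 284 [ 0.4695 -0.2661  0.1787] tool [-89.  -3. -13.] | 259 284 [ 0.4807 -0.268   0.162 ] tool [-73.   0.  -2.] | 270 284 [ 0.4724 -0.2597  0.1789] tool [-89.   4. -13.] | 
250 288 [ 0.4695 -0.2661  0.1813] tool [-92.  -3. -13.] | 259 288 [ 0.4823 -0.2688  0.1625] tool [-73.   0.  -1.] | 270 288 [ 0.4721 -0.2597  0.1819] tool [-92.   4. -14.] | 
250 292 [ 0.4692 -0.2658  0.1842] tool [-95.  -3. -14.] | 259 292 [ 0.4847 -0.2699  0.1616] tool [-72.   0.   2.] | 270 292 [ 0.4726 -0.26    0.1835] tool [-94.   4. -13.] | 
250 296 [ 0.4698 -0.2661  0.1858] tool [-96.  -3. -13.] | 259 296 [ 0.4864 -0.2707  0.162 ] tool [-73.   0.   4.] | 270 296 [ 0.4728 -0.2601  0.1855] tool [-96.   4. -13.] |
```

The palm distance agrees with the spec, but the fingers can only be seen down to z≈0.128. I'll raise the shut gripper and measure where the tips really are.

```bash
python3 -m creep '{"delta_pos":[[-2,0,0],[-4,0,0],[-6,0,0],[-8,0,0],[-8,0,0]],"dr":[[0,0,0],[0,0,0],[0,0,0],[0,0,0],[0,0,0]]}'
python3 - <<'E'
from h import *
w=manip.get_image("wrist");s=manip.get_state();p=s["position"];print(p,s["width"])
im=manip.get_image("scene")
P=cloud(im)
qq=s["ee_rot"];T=Ro.from_quat([qq[1],qq[2],qq[3],qq[0]])
K=np.array(w["intrinsics"]);R=cv2.Rodrigues(np.array(w["rvec"],float))[0];t=np.ravel(w["tvec"]);d=w["depth"]
for v in range(196,250,4):
    for u in(250,270):
        q=cv2.fisheye.undistortPoints(np.array([[[u,v]]],float),K,np.zeros(4))[0,0];x=R.T@(np.r_[q,1]*d[v,u]-t)
        print(u,v,"tool",(1000*T.inv().apply(x-p)).round(0),end=" | ")
    print()
m=(np.hypot(P[...,0]-.485,P[...,1]+.27)<.06)&(P[...,2]>.1)
q=P[m]
for z in np.arange(.1,.25,.01):
    k=q[(q[:,2]>z)&(q[:,2]<=z+.01)]
    if len(k): print(round(z,2),len(k),"x",k[:,0].min().round(3),k[:,0].max().round(3),"y",k[:,1].min().round(3),k[:,1].max().round(3))
a=cv2.resize(w["pixels"][140:340,140:390],(500,400),interpolation=3);b=cv2.resize(im["pixels"][180:340,260:380],(300,400),interpolation=3)
cv2.imwrite("pics/w4.png",np.hstack([a,b]))
E
```

```text
clock: 4.85
position: [0.4844, -0.2705, 0.1722]
ee_rot: [0.692, 0.154, 0.688, -0.156]
contact_force: [0.1, 0.0, -0.0]
width: -0.0002
[ 0.4834487  -0.26978229  0.17049482] 0.00019457970166780183
250 196 tool [72. -8.  4.] | 270 196 tool [71.  9.  3.] | 
250 200 tool [72. -8.  7.] | 270 200 tool [72.  9.  7.] | 
250 204 tool [61. -8.  7.] | 270 204 tool [69.  9. 10.] | 
250 208 tool [53. -8.  8.] | 270 208 tool [58.  9. 10.] | 
250 212 tool [46. -7.  9.] | 270 212 tool [48.  9. 10.] | 
250 216 tool [46. -8. 13.] | 270 216 tool [46.  9. 13.] | 
250 220 tool [151. -11.  57.] | 270 220 tool [152.  13.  57.] | 
250 224 tool [149. -11.  61.] | 270 224 tool [149.  13.  61.] | 
250 228 tool [150. -11.  67.] | 270 228 tool [150.  13.  67.] | 
250 232 tool [-42.  -4. -11.] | 270 232 tool [-42.   6. -11.] | 
250 236 tool [-48.  -4. -12.] | 270 236 tool [-47.   5. -11.] | 
250 240 tool [-52.  -4. -11.] | 270 240 tool [-51.   5. -11.] | 
250 244 tool [-56.  -4. -11.] | 270 244 tool [-56.   5. -11.] | 
250 248 tool [-61.  -4. -12.] | 270 248 tool [-60.   5. -11.] | 
0.1 90 x 0.467 0.499 y -0.288 -0.256
0.11 82 x 0.467 0.499 y -0.288 -0.254
0.12 121 x 0.467 0.503 y -0.288 -0.252
0.2 4 x 0.471 0.475 y -0.273 -0.266
0.21 29 x 0.471 0.483 y -0.285 -0.26
0.22 27 x 0.47 0.477 y -0.282 -0.261
0.23 20 x 0.47 0.476 y -0.279 -0.26
0.24 10 x 0.468 0.477 y -0.278 -0.259
```

View pics/w4.png

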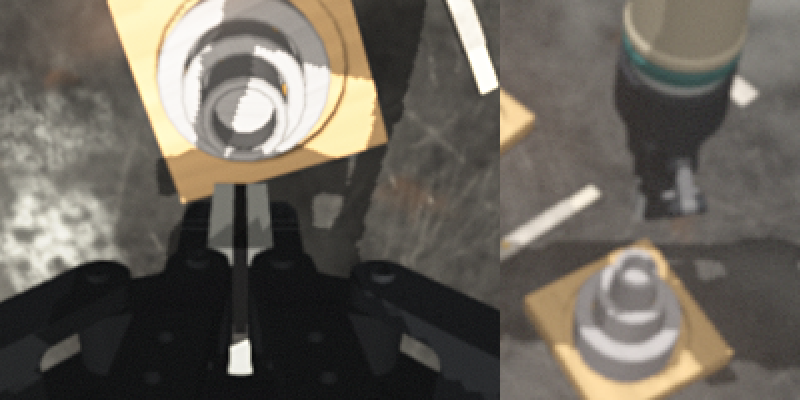

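The wrist and scene views both put the shut tips about 39 mm above the reported TCP: reported z is 0.1705, the tips are at about 0.208, and the wide body starts about 120 mm back. So the reported TCP lies about 39 mm beyond the real one, and I'll correct for that. I'll open at this height, then descend to a reported z of 0.054.

```bash
python3 -m creep '{"delta_pos":[[0,0,0],[0,0,0],[0,0,0],[0,0,0],[0,0,0],[0,0,0]],"dr":[[0,0,0],[0,0,0],[0,0,0],[0,0,0],[0,0,0],[0,0,0]]}' 1 60
python3 - <<'E'
from h import *
print(manip.grasp_offset)
plan([.4845,-.2697,.054])
w=manip.get_image("wrist");R,s=plan([.4845,-.2697,.054]);p=s["position"]
K=np.array(w["intrinsics"]);C=cv2.Rodrigues(np.array(w["rvec"],float))[0];t=np.ravel(w["tvec"]);d=w["depth"]
v,u=np.mgrid[150:384,0:512]
q=cv2.fisheye.undistortPoints(np.stack([u,v],-1).reshape(-1,1,2).astype(float),K,np.zeros(4))[:,0]
z=d[150:384].reshape(-1);X=(np.c_[q,np.ones(len(q))]*z[:,None]-t)@C
L=1000*R.inv().apply(X-p);L=L[(z>0)&(L[:,0]<20)&(abs(L[:,2])<25)]
for sgn in(-1,1):
    k=L[L[:,1]*sgn>0]
    o=k[np.argsort(-k[:,0])][:60]
    print("finger",sgn,len(k),"tip x",np.percentile(k[:,0],[90,99,100]).round(1),"inner y near tip",np.abs(o[:,1]).min().round(1),np.abs(o[:,1]).max().round(1),"z",o[:,2].min().round(1),o[:,2].max().round(1))
E
```

```text
clock: 5.55
position: [0.4827, -0.2692, 0.1694]
ee_rot: [0.69, 0.155, 0.69, -0.155]
contact_force: [-0.1, -0.6, 0.3]
width: 0.0852
0.0187
t 5.55 pos [ 0.4827 -0.2692  0.1694] w 0.0852 F [-0.1 -0.6  0.3]
delta cm [11.54  0.03  0.19]
t 5.6 pos [ 0.4827 -0.2693  0.1694] w 0.0851 F [ 0.3  0.1 -0. ]
delta cm [11.54  0.04  0.18]
finger -1 18962 tip x [-86.1 -55.  -47.7] inner y near tip 41.1 42.3 z -11.1 7.8
finger 1 19195 tip x [-86.5 -55.4 -47.7] inner y near tip 42.4 43.6 z -11.6 8.1
```

```bash
python3 -m creep '{"delta_pos":[[3,0,0.2],[6,0,0.2],[9,0,0.2],[10.5,0,0.2],[11.5,0,0.2],[11.5,0,0.2],[11.5,0,0.2]],"dr":[[0,0,0],[0,0,0],[0,0,0],[0,0,0],[0,0,0],[0,0,0],[0,0,0]]}'
python3 -m creep '{"delta_pos":[[0,0,0],[0,0,0],[0,0,0],[0,0,0],[0,0,0],[0,0,0],[0,0,0]],"dr":[[0,0,0],[0,0,0],[0,0,0],[0,0,0],[0,0,0],[0,0,0],[0,0,0]]}' -1 60
```

```text
clock: 6.3
position: [0.4851, -0.2705, 0.0551]
ee_rot: [0.69, 0.155, 0.689, -0.155]
contact_force: [-0.6, 0.8, -0.8]
width: 0.0852
clock: 7.0
position: [0.485, -0.2701, 0.0553]
ee_rot: [0.69, 0.155, 0.689, -0.155]
contact_force: [-0.0, 1.3, 5.7]
width: 0.0347
```

```bash
python3 -m creep '{"delta_pos":[[-0.5,0,0],[-1,0,0],[-1.5,0,0],[-2,0,0],[-2.5,0,0],[-3.2,0,0],[-4.5,0,0],[-6,0,0],[-8,0,0],[-8,0,0]],"dr":[[0,0,0],[0,0,0],[0,0,0],[0,0,0],[0,0,0],[0,0,0],[0,0,0],[0,0,0],[0,0,0],[0,0,0]]}'
python3 - <<'E'
from h import *
im=manip.get_image("scene");P=cloud(im)
R,s=plan([.5208,-.0036,.135])
q=P[(np.hypot(P[...,0]-.485,P[...,1]+.27)<.06)&(P[...,2]>.045)]
for z in np.arange(.045,.23,.01):
    k=q[(q[:,2]>z)&(q[:,2]<=z+.01)]
    if len(k): print(round(z,3),len(k),"x",k[:,0].min().round(3),k[:,0].max().round(3),"y",k[:,1].min().round(3),k[:,1].max().round(3))
cv2.imwrite("pics/s2.png",cv2.resize(im["pixels"][160:350,230:400],(510,570),interpolation=3))
E
```

```text
clock: 8.0
position: [0.4864, -0.2716, 0.1377]
ee_rot: [0.692, 0.154, 0.688, -0.156]
contact_force: [0.1, -0.5, -0.9]
width: 0.0349
t 8.05 pos [ 0.4855 -0.2709  0.1361] w 0.0348 F [-0.8  0.4 -1.9]
delta cm [ 0.06 25.66 -8.26]
0.045 330 x 0.44 0.529 y -0.315 -0.226
0.055 489 x 0.441 0.529 y -0.314 -0.227
0.065 113 x 0.456 0.506 y -0.299 -0.25
0.075 116 x 0.456 0.506 y -0.299 -0.248
0.085 267 x 0.456 0.514 y -0.299 -0.242
0.135 9 x 0.47 0.492 y -0.289 -0.266
0.145 47 x 0.468 0.49 y -0.289 -0.264
0.155 37 x 0.469 0.486 y -0.289 -0.258
0.165 24 x 0.468 0.472 y -0.283 -0.264
0.175 56 x 0.467 0.5 y -0.302 -0.246
0.185 64 x 0.466 0.499 y -0.303 -0.246
0.195 59 x 0.467 0.487 y -0.298 -0.248
0.205 63 x 0.466 0.491 y -0.289 -0.247
0.215 53 x 0.456 0.494 y -0.318 -0.227
0.225 49 x 0.454 0.492 y -0.323 -0.229
```

View pics/s2.png

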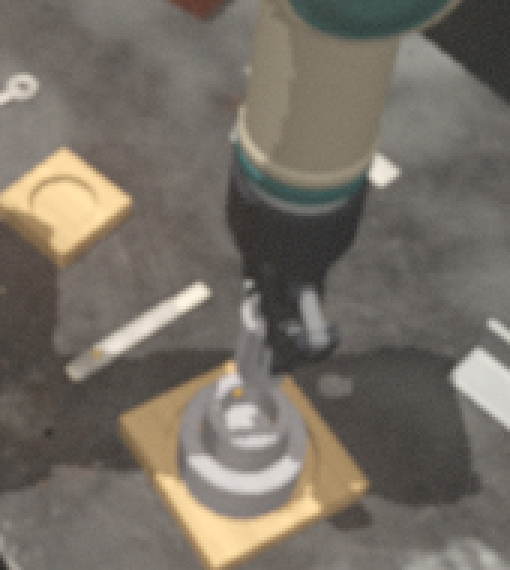

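The picture shows the small sleeve hanging from the jaws at about (255,340), and the middle sleeve still in the large one at (245,420). I carry the small sleeve to its block.

```bash
python3 -m creep '{"delta_pos":[[0,3.8,-1.2],[0,7.6,-2.4],[0,11.4,-3.7],[0,15.2,-4.9],[0,19,-6.1],[0,22.8,-7.3],[0,25.7,-8.3],[0,25.7,-8.3],[0,25.7,-8.3],[0,25.7,-8.3]],"dr":[[0,0,0],[0,0,0],[0,0,0],[0,0,0],[0,0,0],[0,0,0],[0,0,0],[0,0,0],[0,0,0],[0,0,0]]}'
python3 - <<'E'
from h import *
im=manip.get_image("scene");P=cloud(im)
plan([.5208,-.0036,.0085])
q=P[(np.hypot(P[...,0]-.5208,P[...,1]+.0036)<.04)&(P[...,2]>.05)]
for z in np.arange(.11,.18,.01):
    k=q[(q[:,2]>z)&(q[:,2]<=z+.01)]
    if len(k): print(round(z,3),len(k),k[:,2].min().round(4),"x",k[:,0].min().round(3),k[:,0].max().round(3),"y",k[:,1].min().round(3),k[:,1].max().round(3))
E
```

```text
clock: 9.05
position: [0.5192, -0.0031, 0.1339]
ee_rot: [0.689, 0.155, 0.69, -0.156]
contact_force: [-1.1, -0.2, -1.2]
width: 0.0348
t 9.1 pos [ 0.5193 -0.0033  0.1341] w 0.0351 F [ 0.3  0.5 -2. ]
delta cm [12.56  0.04  0.16]
0.13 5 0.1376 x 0.506 0.533 y -0.019 -0.011
0.14 45 0.1408 x 0.501 0.531 y -0.021 0.005
0.15 41 0.1501 x 0.501 0.531 y -0.023 0.005
0.16 26 0.16 x 0.5 0.529 y -0.021 0.006
0.17 32 0.1702 x 0.5 0.53 y -0.034 0.004
```

```bash
python3 -m creep '{"delta_pos":[[3,0,0.1],[6,0,0.2],[9,0,0.2],[11,0,0.2],[11.8,0,0.2],[12.0,0,0.2],[12.2,0,0.2],[12.3,0,0.2],[12.3,0,0.2]],"dr":[[0,0,0],[0,0,0],[0,0,0],[0,0,0],[0,0,0],[0,0,0],[0,0,0],[0,0,0],[0,0,0]]}'
python3 -m creep '{"delta_pos":[[0.1,0,0],[0.2,0,0],[0.2,0,0]],"dr":[[0,0,0],[0,0,0],[0,0,0]]}'
```

```text
clock: 10.0
position: [0.5221, -0.0033, 0.0123]
ee_rot: [0.69, 0.155, 0.689, -0.155]
contact_force: [0.3, -0.2, -1.5]
width: 0.0349
clock: 10.3
position: [0.5214, -0.0031, 0.0096]
ee_rot: [0.69, 0.155, 0.69, -0.155]
contact_force: [1.2, -0.7, -1.7]
width: 0.035
```

```bash
python3 -m creep '{"delta_pos":[[0.1,0,0],[0.2,0,0],[0.2,0,0]],"dr":[[0,0,0],[0,0,0],[0,0,0]]}'
python3 -m creep '{"delta_pos":[[0.1,0,0],[0.1,0,0]],"dr":[[0,0,0],[0,0,0]]}'
```

```text
clock: 10.6
position: [0.5213, -0.0031, 0.0073]
ee_rot: [0.69, 0.155, 0.69, -0.155]
contact_force: [0.8, 0.6, -1.5]
width: 0.035
clock: 10.8
position: [0.5215, -0.0032, 0.0064]
ee_rot: [0.69, 0.155, 0.69, -0.155]
contact_force: [-0.4, 0.5, -2.0]
width: 0.0348
```

```bash
python3 -m creep '{"delta_pos":[[0.1,0,0],[0.15,0,0],[0.15,0,0]],"dr":[[0,0,0],[0,0,0],[0,0,0]]}'
```

```text
clock: 11.1
position: [0.5217, -0.0032, 0.0062]
ee_rot: [0.69, 0.155, 0.69, -0.155]
contact_force: [-1.4, 0.7, 7.7]
width: 0.0349
```

Contact on the floor of the recess (7.7 N up) at the expected height. I release and rise.

```bash
python3 -m creep '{"delta_pos":[[0,0,0],[0,0,0],[0,0,0],[0,0,0],[0,0,0],[0,0,0]],"dr":[[0,0,0],[0,0,0],[0,0,0],[0,0,0],[0,0,0],[0,0,0]]}' 1 60
python3 -m creep '{"delta_pos":[[-2,0,0],[-5,0,0],[-9,0,0],[-13,0,0],[-13,-2,0.6],[-13,-6,1.9],[-13,-10,3.2],[-13,-14,4.5],[-13,-18,5.7],[-13,-22,7]],"dr":[[0,0,0],[0,0,0],[0,0,0],[0,0,0],[0,0,0],[0,0,0],[0,0,0],[0,0,0],[0,0,0],[0,0,0]]}'
python3 - <<'E'
from h import *
im=manip.get_image("scene");P=cloud(im)
plan([.4845,-.2700,.13])
for c,zl in(((.5208,-.0036),.03),((.4845,-.27),.045)):
    q=P[(np.hypot(P[...,0]-c[0],P[...,1]-c[1])<.05)&(P[...,2]>zl)]
    for z in np.arange(.03,.1,.01):
        k=q[(q[:,2]>z)&(q[:,2]<=z+.01)]
        if len(k): print(round(z,3),len(k),k[:,2].max().round(4),"x",k[:,0].min().round(3),k[:,0].max().round(3),"y",k[:,1].min().round(3),k[:,1].max().round(3))
E
```

```text
clock: 11.7
position: [0.5214, -0.0032, 0.0049]
ee_rot: [0.69, 0.155, 0.69, -0.155]
contact_force: [-0.4, -0.6, 1.0]
width: 0.0854
clock: 12.7
position: [0.4899, -0.2334, 0.135]
ee_rot: [0.69, 0.155, 0.69, -0.155]
contact_force: [0.5, 0.2, 0.6]
width: 0.0854
t 12.75 pos [ 0.4898 -0.241   0.135 ] w 0.0855 F [ 0.4 -4.9  0.8]
delta cm [ 0.52 -2.84  0.77]
0.03 34 0.0395 x 0.505 0.532 y -0.022 0.001
0.04 38 0.0499 x 0.504 0.533 y -0.023 0.01
0.05 62 0.06 x 0.504 0.535 y -0.022 0.011
0.06 60 0.07 x 0.503 0.536 y -0.022 0.012
0.07 87 0.0778 x 0.504 0.54 y -0.022 0.013
0.04 56 0.0499 x 0.44 0.512 y -0.315 -0.241
0.05 673 0.06 x 0.44 0.53 y -0.315 -0.225
0.06 143 0.07 x 0.456 0.506 y -0.299 -0.249
0.07 120 0.08 x 0.456 0.507 y -0.299 -0.249
0.08 306 0.09 x 0.455 0.514 y -0.3 -0.241
0.09 77 0.0928 x 0.456 0.511 y -0.298 -0.243
```

```bash
python3 -m creep '{"delta_pos":[[0,-2,0.6],[0,-3.6,1.1],[0,-3.6,1.1],[0,-3.6,1.1],[0,-3.6,1.1]],"dr":[[0,0,0],[0,0,0],[0,0,0],[0,0,0],[0,0,0]]}'
python3 - <<'E'
from h import *
plan([.4845,-.2702,.018])
E
```

```text
clock: 13.25
position: [0.485, -0.268, 0.1349]
ee_rot: [0.69, 0.155, 0.69, -0.155]
contact_force: [-0.7, 0.5, -1.0]
width: 0.0855
t 13.25 pos [ 0.485  -0.268   0.1349] w 0.0855 F [-0.7  0.5 -1. ]
delta cm [11.69 -0.23  0.05]
```

```bash
python3 -m creep '{"delta_pos":[[3,-0.2,0],[6,-0.2,0],[8.5,-0.2,0],[10.5,-0.2,0],[11.5,-0.2,0],[11.9,-0.2,0],[11.9,-0.2,0],[11.9,-0.2,0]],"dr":[[0,0,0],[0,0,0],[0,0,0],[0,0,0],[0,0,0],[0,0,0],[0,0,0],[0,0,0]]}'
python3 -m creep '{"delta_pos":[[0,0,0],[0,0,0],[0,0,0],[0,0,0],[0,0,0],[0,0,0]],"dr":[[0,0,0],[0,0,0],[0,0,0],[0,0,0],[0,0,0],[0,0,0]]}' -1 80
```

```text
clock: 14.05
position: [0.4849, -0.2713, 0.017]
ee_rot: [0.691, 0.155, 0.689, -0.155]
contact_force: [-0.0, -0.3, 0.4]
width: 0.0854
clock: 14.65
position: [0.4851, -0.2709, 0.0175]
ee_rot: [0.691, 0.156, 0.689, -0.155]
contact_force: [-0.7, 2.7, 6.7]
width: 0.0571
```

```bash
python3 -m creep '{"delta_pos":[[-0.5,0,0],[-1,0,0],[-1.6,0,0],[-2.2,0,0],[-2.8,0,0],[-3.6,0,0],[-5,0,0],[-7.5,0,0],[-10.5,0,0],[-12,0,0]],"dr":[[0,0,0],[0,0,0],[0,0,0],[0,0,0],[0,0,0],[0,0,0],[0,0,0],[0,0,0],[0,0,0],[0,0,0]]}'
python3 -m creep '{"delta_pos":[[0,0,0],[0,0,0]],"dr":[[0,0,0],[0,0,0]]}'
python3 - <<'E'
from h import *
im=manip.get_image("scene");P=cloud(im)
plan([.4999,.2688,.137])
q=P[(np.hypot(P[...,0]-.485,P[...,1]+.27)<.06)&(P[...,2]>.035)]
for z in np.arange(.035,.2,.01):
    k=q[(q[:,2]>z)&(q[:,2]<=z+.01)]
    if len(k): print(round(z,3),len(k),k[:,2].min().round(4),"x",k[:,0].min().round(3),k[:,0].max().round(3),"y",k[:,1].min().round(3),k[:,1].max().round(3))
E
```

```text
clock: 15.65
position: [0.4845, -0.2724, 0.1392]
ee_rot: [0.691, 0.154, 0.689, -0.156]
contact_force: [-0.4, -0.1, -4.1]
width: 0.0571
clock: 15.85
position: [0.4834, -0.2711, 0.136]
ee_rot: [0.69, 0.155, 0.69, -0.155]
contact_force: [-0.8, 0.5, -4.4]
width: 0.0572
t 15.9 pos [ 0.4829 -0.2706  0.1352] w 0.0569 F [-0.9  0.7 -3.7]
delta cm [ -0.14  49.47 -21.58]
0.035 137 0.035 x 0.44 0.517 y -0.315 -0.238
0.045 329 0.045 x 0.44 0.529 y -0.315 -0.225
0.055 311 0.055 x 0.441 0.529 y -0.315 -0.227
0.125 4 0.1337 x 0.462 0.484 y -0.299 -0.289
0.135 71 0.1355 x 0.454 0.498 y -0.301 -0.253
0.145 75 0.145 x 0.453 0.492 y -0.301 -0.257
0.155 67 0.1551 x 0.454 0.481 y -0.3 -0.252
0.165 51 0.1651 x 0.454 0.488 y -0.292 -0.256
0.175 126 0.1751 x 0.454 0.497 y -0.308 -0.251
0.185 102 0.185 x 0.454 0.502 y -0.313 -0.251
0.195 93 0.1951 x 0.454 0.491 y -0.307 -0.236
```

```bash
python3 -m creep '{"delta_pos":[[0,3.5,-1.5],[0,7.4,-3.2],[0,11.3,-4.9],[0,15.2,-6.6],[0,19.1,-8.3],[0,23,-10],[0,26.9,-11.7],[0,30.8,-13.4],[0,34.7,-15.1],[0,38.6,-16.8]],"dr":[[0,0,0],[0,0,0],[0,0,0],[0,0,0],[0,0,0],[0,0,0],[0,0,0],[0,0,0],[0,0,0],[0,0,0]]}'
python3 -m creep '{"delta_pos":[[0,3.5,-1.5],[0,7,-3],[0,9.6,-4.1],[0,10.8,-4.7],[0,10.8,-4.7],[0,10.8,-4.7],[0,10.8,-4.7]],"dr":[[0,0,0],[0,0,0],[0,0,0],[0,0,0],[0,0,0],[0,0,0],[0,0,0]]}'
python3 - <<'E'
from h import *
im=manip.get_image("scene");P=cloud(im)
plan([.4999,.2688,.014])
q=P[(np.hypot(P[...,0]-.5,P[...,1]-.269)<.06)&(P[...,2]>.05)]
for z in np.arange(.105,.2,.01):
    k=q[(q[:,2]>z)&(q[:,2]<=z+.01)]
    if len(k): print(round(z,3),len(k),k[:,2].min().round(4),"x",k[:,0].min().round(3),k[:,0].max().round(3),"y",k[:,1].min().round(3),k[:,1].max().round(3))
E
```

```text
clock: 16.9
position: [0.4963, 0.151, 0.1345]
ee_rot: [0.689, 0.155, 0.691, -0.156]
contact_force: [0.3, -0.3, -4.2]
width: 0.057
clock: 17.6
position: [0.5011, 0.2658, 0.1356]
ee_rot: [0.689, 0.155, 0.69, -0.156]
contact_force: [0.4, -1.7, -4.3]
width: 0.0574
t 17.65 pos [0.5013 0.2659 0.1358] w 0.0572 F [ 0.2  0.3 -4.8]
delta cm [12.18  0.21 -0.25]
0.125 7 0.1306 x 0.474 0.505 y 0.237 0.263
0.135 61 0.1351 x 0.47 0.526 y 0.234 0.269
0.145 64 0.1451 x 0.472 0.521 y 0.235 0.278
0.155 68 0.1552 x 0.472 0.522 y 0.234 0.269
0.165 56 0.1651 x 0.472 0.526 y 0.235 0.277
0.175 52 0.1752 x 0.472 0.52 y 0.229 0.27
0.185 82 0.185 x 0.473 0.524 y 0.223 0.285
0.195 84 0.1951 x 0.473 0.528 y 0.225 0.289
```

```bash
python3 -m creep '{"delta_pos":[[3,0.3,-0.2],[6,0.3,-0.2],[9,0.3,-0.2],[10.8,0.3,-0.2],[11.4,0.3,-0.2],[11.7,0.3,-0.2],[11.9,0.3,-0.2],[12,0.3,-0.2],[12,0.3,-0.2]],"dr":[[0,0,0],[0,0,0],[0,0,0],[0,0,0],[0,0,0],[0,0,0],[0,0,0],[0,0,0],[0,0,0]]}'
python3 -m creep '{"delta_pos":[[0.1,0,0],[0.2,0,0],[0.2,0,0]],"dr":[[0,0,0],[0,0,0],[0,0,0]]}'
```

```text
clock: 18.55
position: [0.5016, 0.2712, 0.0169]
ee_rot: [0.69, 0.156, 0.689, -0.155]
contact_force: [-0.5, -0.1, -4.5]
width: 0.057
clock: 18.85
position: [0.5009, 0.2711, 0.014]
ee_rot: [0.69, 0.155, 0.69, -0.155]
contact_force: [0.2, -0.1, -4.5]
width: 0.0568
```

```bash
python3 -m creep '{"delta_pos":[[0.1,0,0],[0.2,0,0],[0.2,0,0]],"dr":[[0,0,0],[0,0,0],[0,0,0]]}'
```

```text
clock: 19.15
position: [0.501, 0.2711, 0.0126]
ee_rot: [0.69, 0.155, 0.69, -0.155]
contact_force: [-0.9, 0.7, 1.0]
width: 0.057
```

Contact (force went from -4.5 to +1.0 N). I release, rise and check everything.

```bash
python3 -m creep '{"delta_pos":[[0,0,0],[0,0,0],[0,0,0],[0,0,0],[0,0,0],[0,0,0]],"dr":[[0,0,0],[0,0,0],[0,0,0],[0,0,0],[0,0,0],[0,0,0]]}' 1 60
python3 -m creep '{"delta_pos":[[-2,0,0],[-5,0,0],[-9,0,0],[-13,0,0],[-17,0,0],[-20,0,0],[-20,0,0],[-20,0,0],[-20,0,0]],"dr":[[0,0,0],[0,0,0],[0,0,0],[0,0,0],[0,0,0],[0,0,0],[0,0,0],[0,0,0],[0,0,0]]}'
python3 - <<'E'
from h import *
s=manip.get_state();print(s["position"],s["contact_force"])
for n in("scene","top"):
    im=manip.get_image(n);P=cloud(im)
    if n=="scene": cv2.imwrite("pics/s3.png",cv2.resize(im["pixels"][120:370,130:380],(600,600),interpolation=3))
    for nm,c,r,lo,hi in(("S",(.5208,-.0036),.035,.068,.085),("M",(.499,.2688),.05,.076,.092),("L",(.4845,-.27),.06,.048,.062)):
        k=P[(np.hypot(P[...,0]-c[0],P[...,1]-c[1])<r)&(P[...,2]>lo)&(P[...,2]<hi)]
        if len(k)>5:
            (x,y),rr=cv2.minEnclosingCircle((k[:,:2]*1000).astype(np.float32));print(n,nm,len(k),round(x,1),round(y,1),"r",round(rr,1),"top z pct",np.percentile(k[:,2],[50,95]).round(4))
E
```

```text
clock: 19.75
position: [0.501, 0.2711, 0.012]
ee_rot: [0.69, 0.155, 0.69, -0.155]
contact_force: [0.2, 0.2, -0.0]
width: 0.0848
clock: 20.65
position: [0.5, 0.2706, 0.2106]
ee_rot: [0.689, 0.155, 0.691, -0.156]
contact_force: [-0.3, 0.4, -0.0]
width: 0.0853
[0.49997463 0.27062391 0.21057341] [-0.32479401  0.40214297 -0.01768879]
scene S 100 521.3 -4.4 r 18.6 top z pct [0.0736 0.0774]
scene M 192 501.5 270.6 r 32.0 top z pct [0.0834 0.0862]
scene L 760 484.9 -270.1 r 45.5 top z pct [0.055  0.0575]
top S 65 520.4 -2.6 r 17.9 top z pct [0.0744 0.0782]
top M 113 499.1 270.2 r 28.9 top z pct [0.0838 0.0871]
top L 419 484.0 -269.6 r 45.4 top z pct [0.0546 0.0588]
```

View pics/s3.png

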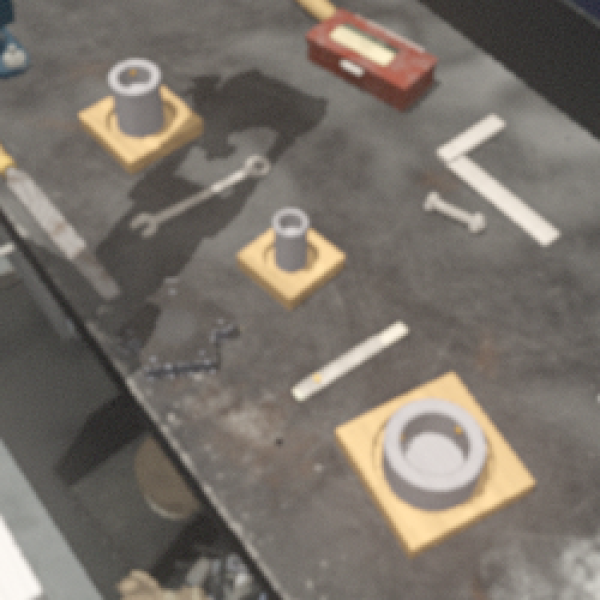

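The picture shows all three sleeves upright in their own blocks: middle at (137,100), small at (290,240), large at (435,450). Tops are at 0.075, 0.084 and 0.055 m, as expected.

```bash
python3 -c "
from rig import manip
print(manip.sign_off())"
```

```text
the job is handed in; nothing more can be done
None
```

The nest is apart and the job is handed in at about 21 s. The small and middle sleeves stand in their own blocks, and the large one never left its block.

- **Last checks:** Both fixed cameras put the small and middle sleeves within about 3 mm of their recess centres. The large sleeve is about 6 mm off, where it stood at the start. The limit is 15 mm. The tops are at about 0.075, 0.084 and 0.055 m, which is full depth. The gripper was open, 0.2 m up, and read no contact force.
- **Missed first grasp:** The reported TCP lies about 39 mm beyond the real fingertips, which disagrees with the data given. The first close therefore shut just above the small sleeve and moved nothing. I measured the offset with the wrist and scene cameras and corrected every later height for it. The grip widths and the heights at which the sleeves touched down agreed with the correction.
- **Disagreements:** The two cameras differ by 1–2 mm, and TCP readings scattered by 1–3 mm while the arm settled. Neither mattered for these tolerances.

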